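# Pack the dispensing caddy

### The arm

A 6-joint arm with a two-finger parallel gripper is mounted at the origin on a cart in front of the work surface, level with it; the furniture and walls round the work are solid. World frame = base frame: x ahead of the robot, y to its left, z up, the work surface at z = 0. Lengths are in mm, angles in rad, forces in N, time in s.
With the tool pointing down it reaches from about 350 to 975 mm from the base axis. Payload 7.1 kg.
Tool frame: the origin (TCP) lies midway between the tips of the shut fingers; the grasp point (between the pads) lies 19 mm behind it (ctrl.grip_depth is the distance from the TCP to the grasp point, in mm); z points along the fingers, y is the line along which they close (so a half turn about z gives the same grasp; the last joint's range is limited). The gripper opens to 88 mm and grips with 3 to 60 N. Pads are 20 mm wide; open, the fingers measure 115 mm over their backs; the gripper's body (75 mm by 178 mm) begins 61 mm behind the grasp point.
Start: joints at [-1.36, 0.423, 1.63, -0, 1.089, -0.019], TCP at [142.384, -608.549, 222.675] pointing down, gripper open.
Joint ranges: [-3, 3], [-0.9, 2.11], [0.09, 2.58], [-1.31, 4.45], [0.11, 2.69], [-2.54, 2.54]. Speed limits (rad/s): [2.39, 2.39, 3.01, 3.14, 3.14, 3.14].

### API

Orientations are given as a rotation vector (axis times angle).
In Python, from workcell import ctrl, cams gives the robot as it stands.
- The arm moves only by the tool move_arm, never from a script. Its argument "steps" is a list of rows, each a list of 3 entries, a list of its own where there are three numbers: the shift along the tool's x, y, z in units of 25 mm (1.0 is 25 mm), then the turn about the tool's z in units of 5 degrees (1.0 is 5 degrees), then the closure, from 0 (fully open) to 1 (shut). A call has 1 to 20 rows; each row shifts and turns the commanded pose from where the row before left it, along the tool's axes as they then stand; what a row does not reach is not made up. A row lasts 1/12 s, in which the tool goes at most 41.7 mm and 7.16 degrees, less where a joint would pass 70% of its speed; a pose out of reach is approached as far as the arm can. A call is refused whole if a number of a shift passes 1 or a number of a turn 1, either way. A call with a gripper value outside its range is refused whole. The fingers move at their own pace and stop on an object; the grip force is fixed at half the most. Time passes only in rows, so rows that do not move let the fingers close. It gives the time, the measured TCP pose, the force, the opening and the grip force at its end, in the units of the state.
- ctrl.get_obs(): the state, without advancing time (a new reading comes with each control period).
- cams.get_image(name): name is "side" or "top" or "wrist"; returns a dict with "image" (400x640x3 uint8, red, green, blue), "camera_matrix" (3x3 intrinsics, pixels), "xyz" and "rotation" of the camera in the world; the wrist camera has in their place "mount" (4x4, takes a point from camera to tool coordinates, whose origin is the TCP and whose axes are the flange's). Camera axes: x right, y down, z forward; pixel columns grow to the right and rows downward; lengths in mm; the calibration is good to about 2 mm. A picture is of the moment at which its call begins: read the wrist's pose just before it. There is no depth.
- ctrl.close_job(): hands the job in; it is judged then, once.
Trained networks look in the newest picture that a camera, given by its name, has taken for a name from the list of things; names that differ only in an ending like _2 or _b are one class to them, and where a whole thing is asked for, a point or a joint stands for the part that bears it (a point fixed in the world has none). Each returns a list of dicts, best first, with "p" (0 to 1); they miss things now and then, are a little off and sometimes report something else, mostly with a low value. They report only what shows in the picture. A call takes as long as a camera call.
- cams.boxes_of(camera, thing): "rect" ([centre column, centre row, width, height] in pixels, round what is visible of it).
- cams.cut_out(camera, thing): "pixels" (400x640 bool, what is visible of it) and "rect" ([centre column, centre row, width, height] in pixels, round what is visible of it).
The state is a dict: "t": time; "qpos": joint angles; "qvel": joint speeds; "joint_torque": joint torques, N m; "ee_pos": TCP position; "orientation": TCP orientation; "ft_force": force on the tool from outside, world axes, zero at the start; "moment": the same for the moment, N m; "width": finger opening in mm; "grasp_force": force on a finger pad.
Only numpy, scipy, OpenCV 4.12 (cv2) and the standard library are available. Lean on these libraries where they do the work, as an engineer would, in place of code of your own. Each camera call takes 0.05 s, during which the arm holds its last target. There are 200 camera calls.

### The job

Pack the white caddy for the next dispensing job: lay the syringe with the brown paste in the brown pocket, the syringe with the yellow paste in the yellow pocket and the yellow screwdriver in the blue pocket, each lying flat along its pocket and wholly inside the rim, either way round. Leave the empty syringe, the red screwdriver and the glue tube where they lie.

Things in the scene. Friction and masses are not known exactly. Their poses are not given: they have to be found in the camera images.
- brown_syringe: Dispensing syringe filled with red-brown paste, orange cap at the tip, lying flat, 145 mm long, 45 g. Origin: centre of its underside, barrel axis 13 mm above it; y along the barrel (tip at +y), z up. Barrel 25 mm in diameter from y = -60 to +50 mm: grip it near the origin across x. Flange at y = -65 mm, 38 mm wide, 25 mm high, keeps it from rolling.
- yellow_syringe: Dispensing syringe filled with pale yellow paste, orange cap at the tip, lying flat, 145 mm long, 45 g. Origin: centre of its underside, barrel axis 13 mm above it; y along the barrel (tip at +y), z up. Barrel 25 mm in diameter from y = -60 to +50 mm: grip it near the origin across x. Flange at y = -65 mm, 38 mm wide, 25 mm high, keeps it from rolling.
- yellow_driver: Short screwdriver with a yellow handle with a black band, lying flat, 154 mm long, 70 g. Origin: centre of its underside as it lies, half-way along its length, its axis 13 mm above it; y runs along the tool: handle (24 mm thick) from y = -17 to +77 mm, thin steel shaft (6 mm) from -17 to -77 mm. Grip the handle at y about +28 mm across x, from above.
- empty_syringe: Look-alike, to be left alone: empty white dispensing syringe with an orange cap at the tip, lying flat, 145 x 38 x 25 mm. Origin: centre of its underside as it lies; y runs along the barrel, tip at +y.
- red_driver: Look-alike, to be left alone: longer screwdriver with a red handle, lying flat, 184 x 26 x 26 mm. Origin: centre of its underside as it lies; y runs along the tool, handle toward +y.
- glue_tube: Bystander, to be left alone: red glue tube with a blue cap, lying flat, 126 x 33 x 22 mm. Origin: centre of its underside as it lies; y runs along it.
- caddy: White carry caddy, fixed on the worktop: a low tray 192 x 260 mm (x, y) with grip lips that reach 145 mm from the centre at both y ends, walls 16 mm high. It carries the three coloured pockets side by side along its y, 84 mm apart. Origin: centre of its underside on the worktop; z up.
- brown_pocket: Shallow open brown pocket, one of three of equal size side by side in the caddy in changing order, fixed there: 182 x 82 mm outside, 176 x 76 mm inside, floor 3 mm thick, rim rising 8 mm above it. Origin: centre of its underside, 6 mm above the worktop (floor 9 mm, rim top 17 mm above the worktop); x is its long direction, y its short one, z up.
- yellow_pocket: Shallow open yellow pocket, one of three of equal size side by side in the caddy in changing order, fixed there: 182 x 82 mm outside, 176 x 76 mm inside, floor 3 mm thick, rim rising 8 mm above it. Origin: centre of its underside, 6 mm above the worktop (floor 9 mm, rim top 17 mm above the worktop); x is its long direction, y its short one, z up.
- blue_pocket: Shallow open blue pocket, one of three of equal size side by side in the caddy in changing order, fixed there: 182 x 82 mm outside, 176 x 76 mm inside, floor 3 mm thick, rim rising 8 mm above it. Origin: centre of its underside, 6 mm above the worktop (floor 9 mm, rim top 17 mm above the worktop); x is its long direction, y its short one, z up.

How it is judged:
By the outcome, as a careful person would: the job done as asked, in the order asked, and still so for the second after the job is handed in, with the robot touching nothing.
It also fails if it takes over 107 s, if anything falls off the work surface, if the arm or the gripper's body presses on something with over 40 N, if the wrist force passes 120 N, or if a joint passes its speed limit or range.

## Working session

There is one attempt and no reset: what is moved stays moved. The work goes in short steps, Python scripts to look and compute and a tool call to move; the robot and the scene stay as the last step left them, time stands still between calls to the robot, and variables do not carry over. Pictures are saved under pics/ and viewed, at most 14 in all, crops included, and the job is handed in when it is done.

Besides the shell and the picture viewer there is one more tool, called after ">>>" by a JSON object that holds its "name" and its "arguments", one argument or row to a line. move_arm: Moves the arm, as the interface text tells. Its arguments: {"type":"object","properties":{"steps":{"type":"array"}},"required":["steps"]}

```bash
mkdir -p pics; ls; cat > h.py <<'E'
import numpy as np, cv2
from scipy.spatial.transform import Rotation as R
from workcell import ctrl, cams
def pose():
    o=ctrl.get_obs(); return np.array(o['ee_pos']),R.from_rotvec(o['orientation']).as_matrix()
def cam(name):
    p,r=pose(); d=cams.get_image(name)
    if name=='wrist':
        M=np.array(d['mount']); Rc=r@M[:3,:3]; c=p+r@M[:3,3]
    else:
        Rc=np.array(d['rotation']); Rc=Rc if Rc.shape==(3,3) else R.from_rotvec(Rc).as_matrix(); c=np.array(d['xyz'])
    return d['image'],np.array(d['camera_matrix']),c,Rc
def ray(px,K,c,Rc,z):
    px=np.atleast_2d(px).astype(float)
    v=np.c_[px,np.ones(len(px))]@np.linalg.inv(K).T@Rc.T
    return c+v*((z-c[2])/v[:,2])[:,None]
def proj(P,K,c,Rc):
    q=(np.atleast_2d(P)-c)@Rc@K.T
    return q[:,:2]/q[:,2:]
def save(img,n): cv2.imwrite('pics/'+n,img[:,:,::-1])
E
python3 - <<'E'
from h import *
print(ctrl.get_obs())
ims=[]
for n in ['top','side']:
    im,K,c,Rc=cam(n); ims.append(im); print(n,K.tolist(),c,Rc.round(3).tolist())
    for t in ['brown_syringe','yellow_syringe','yellow_driver','empty_syringe','red_driver','glue_tube','brown_pocket','yellow_pocket','blue_pocket','caddy']:
        print(t,[(np.round(b['rect']).tolist(),round(b['p'],2),ray(b['rect'][:2],K,c,Rc,13)[0].round().tolist()) for b in cams.boxes_of(n,t)[:3]])
    save(im,n+'0.png')
E
```

```text
pics
{'t': 0.0, 'qpos': array([-1.36002747e+00,  4.23857530e-01,  1.63067794e+00, -2.13542888e-05,
        1.08857811e+00, -1.89954495e-02]), 'qvel': array([ 0.00099596, -0.00022893,  0.00160092, -0.00037101,  0.00128933,
        0.00046626]), 'joint_torque': array([-2.28805635e-03, -5.44618106e+01, -2.73661155e+01,  6.40924461e-02,
        2.27945996e-02, -9.98950759e-05]), 'ee_pos': array([ 142.2501287 , -608.03473459,  221.89600669]), 'orientation': array([-3.11938026e+00, -3.59961695e-01,  2.58174970e-04]), 'ft_force': array([ 0.1475957 , -0.36041372,  0.3558263 ]), 'moment': array([-0.02439685,  0.0024619 ,  0.01075581]), 'grasp_force': 0.0, 'width': 87.91272766683367}
top [[403.66703288810146, 0.0, 323.8267944669791], [0.0, 403.66703288810146, 197.74561019834113], [0.0, 0.0, 1.0]] [ 366.34141054    7.63278025 1242.85883226] [[-0.02, -0.997, 0.075], [-1.0, 0.022, 0.021], [-0.022, -0.075, -0.997]]
brown_syringe [([436.0, 221.0, 44.0, 12.0], 0.54, [380.0, -304.0, 13.0])]
yellow_syringe [([214.0, 218.0, 45.0, 11.0], 0.84, [405.0, 371.0, 13.0])]
yellow_driver [([204.0, 189.0, 35.0, 
[... 1005 characters left out ...]
]
yellow_syringe [([207.0, 212.0, 25.0, 10.0], 0.57, [392.0, 387.0, 13.0])]
yellow_driver []
empty_syringe []
red_driver [([428.0, 233.0, 55.0, 8.0], 0.72, [473.0, -280.0, 13.0])]
glue_tube [([450.0, 224.0, 44.0, 19.0], 0.64, [543.0, -335.0, 13.0])]
brown_pocket [([364.0, 225.0, 42.0, 35.0], 0.91, [461.0, -95.0, 13.0]), ([437.0, 255.0, 54.0, 17.0], 0.63, [367.0, -313.0, 13.0])]
yellow_pocket [([335.0, 222.0, 42.0, 32.0], 0.73, [449.0, -7.0, 13.0])]
blue_pocket [([318.0, 218.0, 27.0, 30.0], 0.93, [458.0, 49.0, 13.0]), ([206.0, 212.0, 23.0, 11.0], 0.3, [391.0, 392.0, 13.0]), ([214.0, 198.0, 17.0, 8.0], 0.25, [482.0, 415.0, 13.0])]
caddy [([347.0, 233.0, 80.0, 31.0], 0.7, [403.0, -57.0, 13.0])]
```

```bash
python3 - <<'E'
import cv2
a=cv2.imread('pics/top0.png'); cv2.imwrite('pics/top0c.png',cv2.resize(a[130:260,170:490],None,fx=2.5,fy=2.5,interpolation=cv2.INTER_CUBIC))
E
```

```text
(no output)
```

View pics/top0c.png

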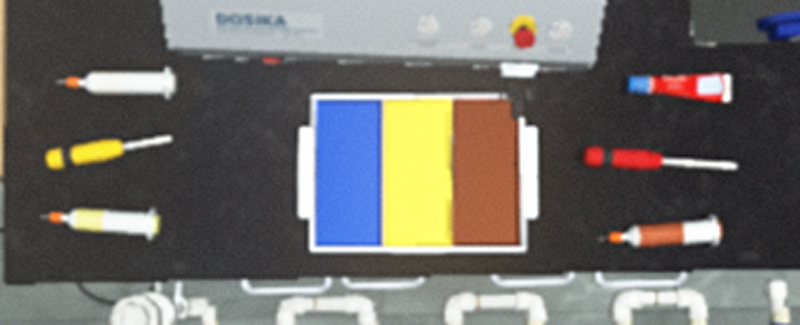

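View pics/side0.png

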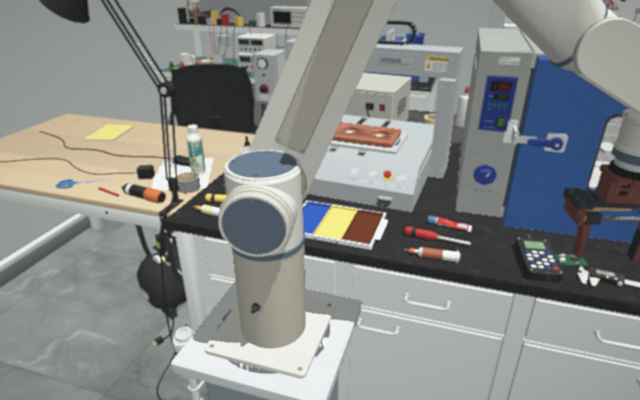

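The top picture shows the pockets blue, yellow and brown from left to right. The empty syringe, yellow driver and yellow syringe are on the left. The glue tube, red driver and brown syringe are on the right, with the syringe tips and the driver handle pointing left (+y). I'll go above the brown syringe first (about x 380, y -304).

>>> {"name": "move_arm", "arguments": {
  "steps": [
    [[0, 0, 0], -1, 0.4],
    [[0, 0, 0], -1, 0.4],
    [[0, 0, 0], -1, 0.4],
    [[0, 0, 0], -1, 0.4],
    [[0, 0, 0], -1, 0.4],
    [[0, 0, 0], -1, 0.4],
    [[0, 0, 0], -1, 0.4],
    [[0, 0, 0], -1, 0.4],
    [[0, 0, 0], -1, 0.4],
    [[0, 0, 0], -1, 0.4],
    [[0, 0, 0], -1, 0.4],
    [[0, 0, 0], -1, 0.4],
    [[0, 0, 0], -1, 0.4],
    [[0, 0, 0], -1, 0.4],
    [[0, 0, 0], -1, 0.4],
    [[0, 0, 0], -0.36, 0.4],
    [[0, 0, 0], 0, 0.4]
  ]
}}

```text
t: 2.52
ee_pos: [142.4, -608.6, 222.7]
orientation: [2.221, 2.222, 0.0]
ft_force: [0.0, -0.1, 0.2]
width: 52.8
grasp_force: 0.0
```

>>> {"name": "move_arm", "arguments": {
  "steps": [
    [[0.9, 0.7, 0], 0, 0.4],
    [[0.9, 0.7, 0], 0, 0.4],
    [[0.9, 0.7, 0], 0, 0.4],
    [[0.9, 0.7, 0], 0, 0.4],
    [[0.9, 0.7, 0], 0, 0.4],
    [[0.9, 0.7, 0], 0, 0.4],
    [[0.9, 0.7, 0], 0, 0.4],
    [[0.9, 0.7, 0], 0, 0.4],
    [[0.9, 0.7, 0], 0, 0.4],
    [[0.9, 0.7, 0], 0, 0.4],
    [[0.9, 0.7, 0], 0, 0.4],
    [[0.9, 0.7, 0], 0, 0.4],
    [[0.9, 0.7, 0], 0, 0.4],
    [[0, 0, 0], 0, 0.4],
    [[0, 0, 0], 0, 0.4]
  ]
}}

```text
t: 3.77
ee_pos: [370.7, -315.4, 222.8]
orientation: [2.22, 2.223, -0.0]
ft_force: [0.4, 0.5, -0.3]
width: 52.7
grasp_force: 0.0
```

```bash
cat >> h.py <<'E'
def find(camn,thing,z=13,view=None):
    im,K,c,Rc=view or cam(camn)
    out=[]
    for m in cams.cut_out(camn,thing)[:2]:
        ys,xs=np.nonzero(m['pixels'])
        P=ray(np.c_[xs,ys],K,c,Rc,z)[:,:2]
        (cx,cy),(w,h),a=cv2.minAreaRect(P.astype(np.float32))
        b=cv2.boxPoints(((cx,cy),(w,h),a)); e1,e2=b[1]-b[0],b[2]-b[1]
        e=e1 if np.linalg.norm(e1)>np.linalg.norm(e2) else e2
        out.append((round(m['p'],2),len(xs),'c',np.round([cx,cy],1).tolist(),'LW',round(max(w,h)),round(min(w,h)),'ang',round(np.degrees(np.arctan2(e[1],e[0]))%180,1),'rect',np.round(m['rect']).tolist()))
    return out
E
python3 - <<'E'
from h import *
p,r=pose(); print(p)
v=cam('wrist'); save(v[0],'w1.png'); print(v[2],v[3].round(2).tolist())
for t in ['brown_syringe','red_driver','brown_pocket','caddy']: print(t,find('wrist',t,13,v))
E
```

```text
[ 370.70888288 -315.41884074  222.84287018]
[ 372.55848543 -235.10718965  384.86500854] [[1.0, 0.0, 0.0], [0.0, -0.96, -0.29], [0.0, 0.29, -0.96]]
brown_syringe [(0.68, 2514, 'c', [382.8, -298.2], 'LW', 146, 37, 'ang', np.float32(89.0), 'rect', [331.0, 149.0, 30.0, 140.0])]
red_driver [(0.69, 2698, 'c', [467.8, -299.7], 'LW', 185, 27, 'ang', np.float32(86.0), 'rect', [413.0, 148.0, 48.0, 171.0])]
brown_pocket []
caddy []
```

View pics/w1.png

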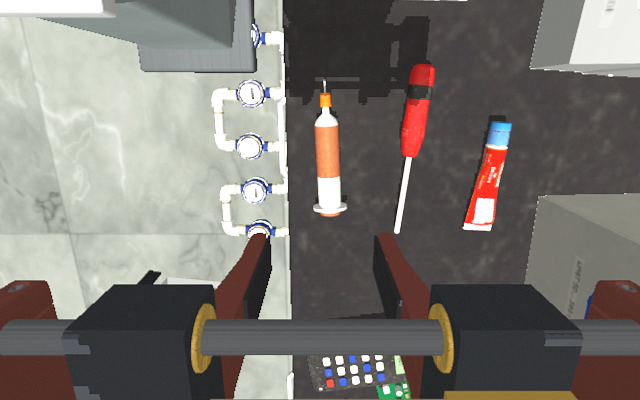

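The wrist picture shows the brown syringe from tip (325,80) to flange (330,212), with the red driver clear to its right.

```bash
python3 - <<'E'
from h import *
v=cam('wrist'); print(ray([[325,81],[326.5,125],[329.5,200],[331,215]],*v[1:],13).round(1))
t=cam('top')
for n in ['brown_pocket','yellow_pocket','blue_pocket']: print(n,find('top',n,17,t))
E
```

```text
[[ 375.  -226.8   13. ]
 [ 376.7 -271.    13. ]
 [ 380.3 -354.3   13. ]
 [ 382.1 -372.3   13. ]]
brown_pocket [(0.65, 1591, 'c', [452.6, -87.3], 'LW', 183, 82, 'ang', np.float32(178.3), 'rect', [363.0, 201.0, 24.0, 60.0])]
yellow_pocket [(0.97, 1601, 'c', [457.5, -4.0], 'LW', 183, 80, 'ang', np.float32(178.9), 'rect', [335.0, 200.0, 28.0, 61.0])]
blue_pocket []
```

>>> {"name": "move_arm", "arguments": {
  "steps": [
    [[0.6, 0.37, 0], -0.5, 0.4],
    [[0, 0, 1], 0, 0.4],
    [[0, 0, 1], 0, 0.4],
    [[0, 0, 1], 0, 0.4],
    [[0, 0, 1], 0, 0.4],
    [[0, 0, 1], 0, 0.4],
    [[0, 0, 1], 0, 0.4],
    [[0, 0, 1], 0, 0.4],
    [[0, 0, 0.7], 0, 0.4],
    [[0, 0, 0.5], 0, 0.4],
    [[0, 0, 0.3], 0, 0.4],
    [[0, 0, 0.2], 0, 0.4],
    [[0, 0, 0], 0, 0.4],
    [[0, 0, 0], 0, 1],
    [[0, 0, 0], 0, 1],
    [[0, 0, 0], 0, 1],
    [[0, 0, 0], 0, 1],
    [[0, 0, 0], 0, 1],
    [[0, 0, 0], 0, 1],
    [[0, 0, 0], 0, 1]
  ]
}}

```text
t: 5.93
ee_pos: [379.6, -301.4, 5.7]
orientation: [2.173, 2.268, 0.0]
ft_force: [-1.1, 0.2, 6.6]
width: 24.1
grasp_force: 30.0
```

>>> {"name": "move_arm", "arguments": {
  "steps": [
    [[0, 0, -0.5], 0, 1],
    [[0, 0, -1], 0, 1],
    [[0, 0, -1], 0, 1],
    [[0, 0, -1], 0, 1],
    [[0, 0, -1], 0, 1],
    [[0, 0, -1], 0, 1],
    [[0, 0, -1], 0, 1],
    [[0, 0, -1], 0, 1]
  ]
}}

```text
t: 6.6
ee_pos: [379.0, -300.9, 193.9]
orientation: [-2.173, -2.269, -0.0]
ft_force: [0.3, -1.0, -0.2]
width: 24.6
grasp_force: 30.0
```

>>> {"name": "move_arm", "arguments": {
  "steps": [
    [[0, 0, 0], 1, 1],
    [[0, 0, 0], 1, 1],
    [[0, 0, 0], 1, 1],
    [[0, 0, 0], 1, 1],
    [[0, 0, 0], 1, 1],
    [[0, 0, 0], 1, 1],
    [[0, 0, 0], 1, 1],
    [[0, 0, 0], 1, 1],
    [[0, 0, 0], 1, 1],
    [[0, 0, 0], 1, 1],
    [[0, 0, 0], 1, 1],
    [[0, 0, 0], 1, 1],
    [[0, 0, 0], 1, 1],
    [[0, 0, 0], 1, 1],
    [[0, 0, 0], 1, 1],
    [[0, 0, 0], 1, 1],
    [[0, 0, 0], 1, 1],
    [[0, 0, 0], 1, 1],
    [[0, 0, 0], 0.5, 1]
  ]
}}

```text
t: 8.18
ee_pos: [379.1, -301.0, 192.6]
orientation: [-3.141, 0.008, 0.0]
ft_force: [1.2, 0.2, -1.4]
width: 24.5
grasp_force: 30.0
```

>>> {"name": "move_arm", "arguments": {
  "steps": [
    [[0, -0.9, 0], 0, 1],
    [[0, -0.9, 0], 0, 1],
    [[0, -0.9, 0], 0, 1],
    [[0, -0.9, 0], 0, 1],
    [[0, -0.9, 0], 0, 1],
    [[0, -0.9, 0], 0, 1],
    [[0, -0.9, 0], 0, 1],
    [[0, 0, 0], 0, 1],
    [[0, 0, 0], 0, 1]
  ]
}}

```text
t: 8.93
ee_pos: [379.3, -143.0, 192.8]
orientation: [3.141, 0.003, 0.0]
ft_force: [0.7, 0.4, 0.4]
width: 24.1
grasp_force: 30.0
```

```bash
python3 - <<'E'
from h import *
p,r=pose(); print(p,r.round(3).tolist())
v=cam('wrist'); save(v[0],'w2.png')
for t in ['brown_pocket','yellow_pocket','blue_pocket','caddy']: print(t,find('wrist',t,15,v))
print('syr',find('wrist','brown_syringe',p[2]+8,v))
E
```

```text
[ 379.28729132 -142.95873899  192.75015768] [[1.0, 0.002, 0.0], [0.002, -1.0, -0.0], [0.0, 0.0, -1.0]]
brown_pocket [(0.9, 15973, 'c', [452.6, -89.3], 'LW', 171, 83, 'ang', np.float32(179.2), 'rect', [265.0, 93.0, 92.0, 187.0])]
yellow_pocket [(0.64, 16616, 'c', [453.4, -6.0], 'LW', 170, 84, 'ang', np.float32(179.0), 'rect', [176.0, 94.0, 107.0, 184.0])]
blue_pocket [(0.87, 16611, 'c', [453.7, 78.4], 'LW', 169, 85, 'ang', np.float32(178.8), 'rect', [84.0, 94.0, 120.0, 187.0])]
caddy [(0.93, 6433, 'c', [449.2, -5.4], 'LW', 292, 176, 'ang', np.float32(90.1), 'rect', [170.0, 96.0, 322.0, 193.0])]
syr [(0.58, 9905, 'c', [381.3, -140.0], 'LW', 154, 38, 'ang', np.float32(1.7), 'rect', [322.0, 241.0, 67.0, 292.0])]
```

View pics/w2.png

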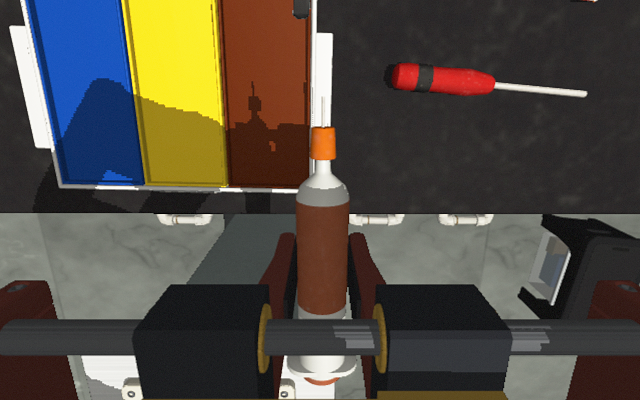

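The brown pocket's near edge is at row 187 and its right edge at column 312. A small dark thing shows at its far corner (303,5), so I'll go higher to see it.

>>> {"name": "move_arm", "arguments": {
  "steps": [
    [[0, -0.5, -1], 0, 1],
    [[0, -0.5, -1], 0, 1],
    [[0, -0.5, -1], 0, 1],
    [[0, -0.5, -1], 0, 1],
    [[0, 0, 0], 0, 1],
    [[0, 0, 0], 0, 1]
  ]
}}

```text
t: 9.73
ee_pos: [380.2, -94.0, 293.6]
orientation: [3.141, -0.0, 0.005]
ft_force: [0.5, 0.1, -0.5]
width: 24.3
grasp_force: 30.0
```

```bash
python3 - <<'E'
from h import *
p,r=pose(); print(p,r.round(3).tolist())
v=cam('wrist'); save(v[0],'w3.png')
for t in ['brown_pocket','yellow_pocket','blue_pocket','caddy']: print(t,find('wrist',t,15,v))
E
```

```text
[380.2057475  -93.96979261 293.61503456] [[1.0, -0.0, 0.003], [-0.0, -1.0, -0.001], [0.003, 0.001, -1.0]]
brown_pocket [(0.94, 9076, 'c', [458.5, -89.4], 'LW', 183, 83, 'ang', np.float32(179.5), 'rect', [321.0, 88.0, 69.0, 153.0])]
yellow_pocket [(0.85, 10414, 'c', [459.9, -5.8], 'LW', 182, 83, 'ang', np.float32(178.8), 'rect', [249.0, 90.0, 76.0, 153.0])]
blue_pocket [(0.91, 10813, 'c', [461.5, 78.0], 'LW', 182, 86, 'ang', np.float32(178.9), 'rect', [179.0, 89.0, 83.0, 156.0])]
caddy [(0.91, 5302, 'c', [458.9, -5.5], 'LW', 292, 195, 'ang', np.float32(88.8), 'rect', [244.0, 90.0, 245.0, 168.0])]
```

View pics/w3.png

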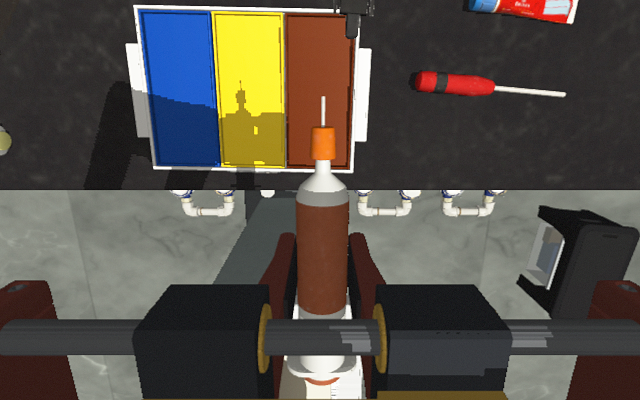

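A dark arm, probably a machine part, overhangs the brown pocket's far right corner, with its tip near (352,37). I'll triangulate its height.

```bash
python3 - <<'E'
from h import *
_,K,c3,Rc=cam('wrist'); p,r=pose()
c2=np.array([379.29,-142.96,192.75])+(c3-p)
tp=cam('top')
def d(px,K,Rc): v=Rc@np.linalg.inv(K)@np.array([*px,1.]); return v/np.linalg.norm(v)
obs=[(c2,d((301,18),K,Rc)),(c3,d((352,37),K,Rc))]
A=sum(np.eye(3)-np.outer(u,u) for _,u in obs); b=sum((np.eye(3)-np.outer(u,u))@c for c,u in obs)
X=np.linalg.solve(A,b); print(X, proj(X,*tp[1:]))
im=cv2.imread('pics/top0.png')[140:230,330:410]; s=cv2.imread('pics/side0.png')[150:260,330:430]
o=np.hstack([cv2.resize(im,(400,450)),cv2.resize(s,(400,450))]); cv2.imwrite('pics/obs.png',o)
E
```

```text
[ 515.83571095 -125.77430288   51.0359315 ] [[376.7962251  176.49758661]]
```

View pics/obs.png

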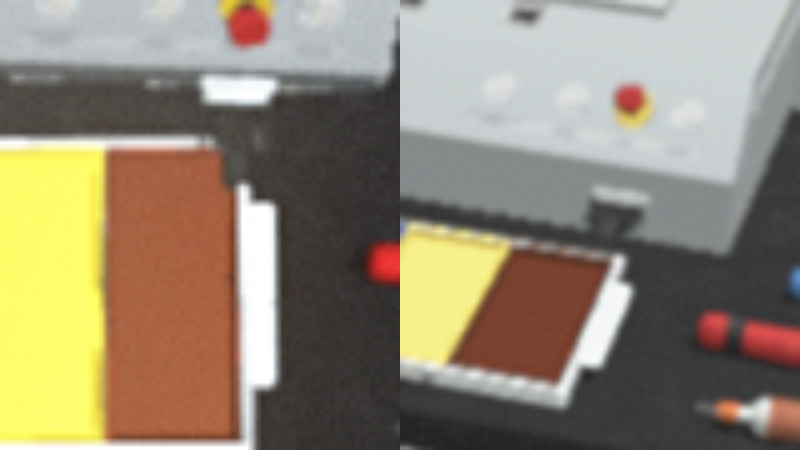

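```bash
python3 - <<'E'
from h import *
T=cam('top');S=cam('side')
def d(px,v): u=v[3]@np.linalg.inv(v[1])@np.array([*px,1.]); return v[2],u/np.linalg.norm(u)
for a,b in [((378,158),(385,198)),((407,156),(414,194))]:
    o=[d(a,T),d(b,S)]
    A=sum(np.eye(3)-np.outer(u,u) for _,u in o); bb=sum((np.eye(3)-np.outer(u,u))@c for c,u in o)
    print(np.linalg.solve(A,bb))
# tip of syringe and flange in hand
v=cam('wrist'); p,_=pose(); print(p, ray([[323,97],[320,372]],*v[1:],p[2]+8)-p)
E
```

```text
[ 570.93635483 -131.82886027   53.90458918]
[ 570.87047998 -215.4929254    80.15306261]
[379.27768838 -93.81097399 292.26598863] [[ 7.92436757e+01  5.33090441e-03  8.00000000e+00]
 [-6.62862273e+01  1.53037860e+00  8.00000000e+00]]
```

>>> {"name": "move_arm", "arguments": {
  "steps": [
    [[0.97, -0.06, 0], 0, 1],
    [[0.97, -0.06, 0], 0, 1],
    [[0.96, -0.06, 0], 0, 1],
    [[0, 0, 1], 0, 1],
    [[0, 0, 1], 0, 1],
    [[0, 0, 1], 0, 1],
    [[0, 0, 1], 0, 1],
    [[0, 0, 1], 0, 1],
    [[0, 0, 1], 0, 1],
    [[0, 0, 1], 0, 1],
    [[0, 0, 1], 0, 1],
    [[0, 0, 1], 0, 1],
    [[0, 0, 0.8], 0, 1],
    [[0, 0, 0.6], 0, 1],
    [[0, 0, 0.3], 0, 1],
    [[0, 0, 0.2], 0, 1],
    [[0, 0, 0.1], 0, 1],
    [[0, 0, 0.1], 0, 1],
    [[0, 0, 0], 0, 1]
  ]
}}

```text
t: 11.82
ee_pos: [452.3, -89.3, 15.5]
orientation: [3.141, -0.001, 0.001]
ft_force: [-0.1, -0.4, -0.2]
width: 24.4
grasp_force: 30.0
```

Release to 35 mm, rise to about 190 mm, then turn back for the yellow syringe.

>>> {"name": "move_arm", "arguments": {
  "steps": [
    [[0, 0, 0], 0, 0.6],
    [[0, 0, 0], 0, 0.6],
    [[0, 0, 0], 0, 0.6],
    [[0, 0, 0], 0, 0.6],
    [[0, 0, -0.3], 0, 0.6],
    [[0, 0, -0.7], 0, 0.6],
    [[0, 0, -1], 0, 0.6],
    [[0, 0, -1], 0, 0.4],
    [[0, 0, -1], 0, 0.4],
    [[0, 0, -1], 0, 0.4],
    [[0, 0, -1], 0, 0.4],
    [[0, 0, -1], 0, 0.4],
    [[0, 0, -1], 0, 0.4],
    [[0, 0, -1], 0, 0.4],
    [[0, 0, -1], 0, 0.4],
    [[0, 0, 0], 0, 0.4]
  ]
}}

```text
t: 13.15
ee_pos: [454.2, -89.7, 270.3]
orientation: [3.14, -0.001, 0.013]
ft_force: [0.8, 0.5, 0.5]
width: 53.0
grasp_force: 0.0
```

```bash
python3 - <<'E'
from h import *
T=cam('top')
for n in ['brown_syringe']: print(n,find('top',n,22,T))
for n in ['yellow_syringe','yellow_driver','empty_syringe']: print(n,find('top',n,13,T))
print(pose()[0])
E
```

```text
brown_syringe [(0.5, 152, 'c', [414.1, -87.3], 'LW', 57, 24, 'ang', np.float32(178.5), 'rect', [364.0, 212.0, 9.0, 22.0])]
yellow_syringe [(0.52, 288, 'c', [405.4, 378.8], 'LW', 133, 25, 'ang', np.float32(84.6), 'rect', [212.0, 217.0, 42.0, 10.0])]
yellow_driver [(0.8, 217, 'c', [488.1, 403.6], 'LW', 91, 26, 'ang', np.float32(97.5), 'rect', [204.0, 190.0, 31.0, 7.0]), (0.71, 16, 'c', [460.7, -340.9], 'LW', 85, 6, 'ang', np.float32(86.4), 'rect', [449.0, 196.0, 28.0, 6.0])]
empty_syringe [(0.65, 278, 'c', [555.7, -346.6], 'LW', 82, 34, 'ang', np.float32(88.7), 'rect', [450.0, 164.0, 23.0, 14.0]), (0.55, 370, 'c', [575.4, 357.1], 'LW', 128, 28, 'ang', np.float32(88.6), 'rect', [218.0, 165.0, 39.0, 10.0])]
[450.98009258 -89.00555114 264.12761163]
```

>>> {"name": "move_arm", "arguments": {
  "steps": [
    [[0, -1, 0], -1, 0.4],
    [[0, 0, 0], -1, 0.4],
    [[0, 0, 0], -1, 0.4],
    [[0, 0, 0], -1, 0.4],
    [[0, 0, 0], -1, 0.4],
    [[0, 0, 0], -1, 0.4],
    [[0, 0, 0], -1, 0.4],
    [[0, 0, 0], -1, 0.4],
    [[0, 0, 0], -1, 0.4],
    [[0, 0, 0], -1, 0.4],
    [[0, 0, 0], -1, 0.4],
    [[0, 0, 0], -1, 0.4],
    [[0, 0, 0], -1, 0.4],
    [[0, 0, 0], -1, 0.4],
    [[0, 0, 0], -1, 0.4],
    [[0, 0, 0], -1, 0.4],
    [[0, 0, 0], -1, 0.4],
    [[0, 0, 0], -1, 0.4]
  ]
}}

```text
t: 14.9
ee_pos: [451.1, -64.1, 263.7]
orientation: [-2.216, -2.224, 0.003]
ft_force: [-0.3, 0.4, 0.2]
width: 52.5
grasp_force: 0.0
```

>>> {"name": "move_arm", "arguments": {
  "steps": [
    [[1, -0.12, 0], 0, 0.4],
    [[1, -0.12, 0], 0, 0.4],
    [[1, -0.12, 0], 0, 0.4],
    [[1, -0.12, 0], 0, 0.4],
    [[1, -0.12, 0], 0, 0.4],
    [[1, -0.12, 0], 0, 0.4],
    [[1, -0.12, 0], 0, 0.4],
    [[1, -0.12, 0], 0, 0.4],
    [[1, -0.12, 0], 0, 0.4],
    [[1, -0.12, 0], 0, 0.4],
    [[1, -0.12, 0], 0, 0.4],
    [[1, -0.12, 0], 0, 0.4],
    [[1, -0.12, 0], 0, 0.4],
    [[1, -0.12, 0], 0, 0.4],
    [[1, -0.12, 0], 0, 0.4],
    [[0.7, 0, 0], 0, 0.4],
    [[0, 0, 0], 0, 0.4],
    [[0, 0, 0], 0, 0.4]
  ]
}}

```text
t: 16.4
ee_pos: [406.4, 328.2, 263.7]
orientation: [-2.22, -2.223, 0.005]
ft_force: [0.0, -0.1, 1.3]
width: 52.7
grasp_force: 0.0
```

```bash
python3 - <<'E'
from h import *
p,r=pose(); print(p,r.round(3).tolist())
v=cam('wrist'); save(v[0],'w4.png')
for t in ['yellow_syringe','yellow_driver','empty_syringe']: print(t,find('wrist',t,13,v))
S=cam('side'); T=cam('top')
o=np.hstack([cv2.resize(S[0][0:260,20:220],(400,520)),cv2.resize(T[0][100:270,140:270],(400,520))]); save(o,'lamp.png')
E
```

```text
[406.39457532 328.24862486 263.71392604] [[-0.001, 1.0, -0.002], [1.0, 0.001, -0.002], [-0.002, -0.002, -1.0]]
yellow_syringe [(0.59, 2188, 'c', [404.9, 379.4], 'LW', 135, 35, 'ang', np.float32(89.1), 'rect', [320.0, 114.0, 32.0, 122.0])]
yellow_driver [(0.69, 2053, 'c', [495.4, 374.0], 'LW', 154, 27, 'ang', np.float32(98.7), 'rect', [394.0, 118.0, 24.0, 134.0]), (0.43, 2160, 'c', [404.6, 379.9], 'LW', 134, 35, 'ang', np.float32(88.3), 'rect', [319.0, 114.0, 30.0, 122.0])]
empty_syringe [(0.62, 2323, 'c', [574.6, 358.1], 'LW', 135, 39, 'ang', np.float32(92.1), 'rect', [464.0, 135.0, 39.0, 117.0])]
```

View pics/w4.png

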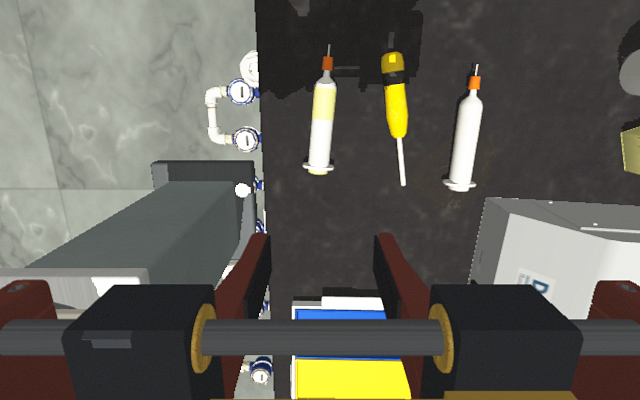

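View pics/lamp.png

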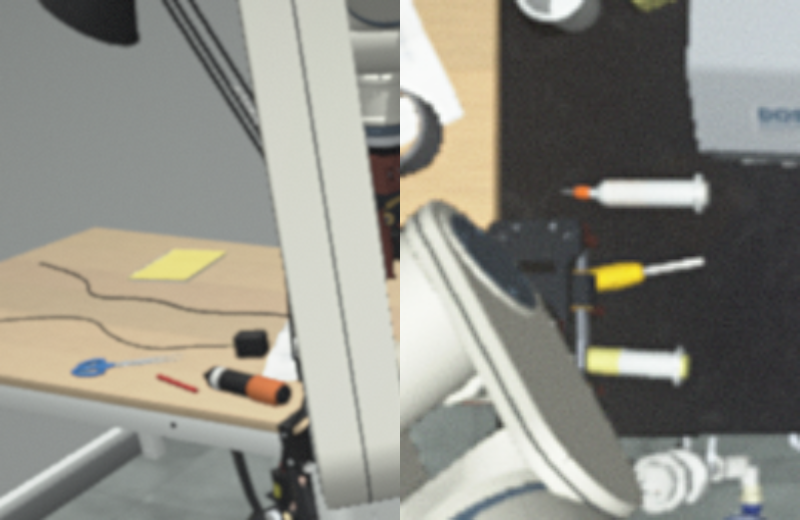

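The wrist picture shows the yellow syringe from tip (328,46) to flange (318,172) and the driver's handle end at (392,52). The surroundings are clear of the workspace.

```bash
python3 - <<'E'
from h import *
v=cam('wrist'); q=ray([[328.5,46],[326,82],[319.5,158],[318,173], [393,52],[395,80],[399,125],[403,184]],*v[1:],13); print(q.round(1))
for a,b in [(2,1),(6,4)]: print(np.degrees(np.arctan2(*(q[b]-q[a])[[1,0]])))
E
```

```text
[[416.9 455.5  13. ]
 [414.3 417.6  13. ]
 [406.6 330.1  13. ]
 [404.7 311.4  13. ]
 [488.7 449.3  13. ]
 [492.7 419.7  13. ]
 [500.5 369.4  13. ]
 [510.1 297.4  13. ]]
85.00701672153056
98.38799524563309
```

>>> {"name": "move_arm", "arguments": {
  "steps": [
    [[0.75, 0.03, 0], 0, 0.4],
    [[0.7, 0.03, 0], 0, 0.4],
    [[0.7, 0.04, 0], 0, 0.4],
    [[0, 0, 0], 0.9, 0.4],
    [[0, 0, 1], 0, 0.4],
    [[0, 0, 1], 0, 0.4],
    [[0, 0, 1], 0, 0.4],
    [[0, 0, 1], 0, 0.4],
    [[0, 0, 1], 0, 0.4],
    [[0, 0, 1], 0, 0.4],
    [[0, 0, 1], 0, 0.4],
    [[0, 0, 1], 0, 0.4],
    [[0, 0, 0.8], 0, 0.4],
    [[0, 0, 0.5], 0, 0.4],
    [[0, 0, 0.5], 0, 0.4],
    [[0, 0, 0.3], 0, 0.4],
    [[0, 0, 0.2], 0, 0.4],
    [[0, 0, 0.1], 0, 0.4],
    [[0, 0, 0], 0, 0.4]
  ]
}}

```text
t: 18.33
ee_pos: [409.9, 382.2, 5.3]
orientation: [2.308, 2.132, 0.001]
ft_force: [-0.5, -0.0, 0.7]
width: 52.6
grasp_force: 0.0
```

>>> {"name": "move_arm", "arguments": {
  "steps": [
    [[0, 0, 0], 0, 1],
    [[0, 0, 0], 0, 1],
    [[0, 0, 0], 0, 1],
    [[0, 0, 0], 0, 1],
    [[0, 0, 0], 0, 1],
    [[0, 0, 0], 0, 1],
    [[0, 0, 0], 0, 1]
  ]
}}

```text
t: 18.92
ee_pos: [409.9, 382.2, 5.6]
orientation: [-2.308, -2.132, -0.001]
ft_force: [-0.5, -0.0, 4.0]
width: 24.1
grasp_force: 29.9
```

>>> {"name": "move_arm", "arguments": {
  "steps": [
    [[0, 0, -0.5], 0, 1],
    [[0, 0, -1], 0, 1],
    [[0, 0, -1], 0, 1],
    [[0, 0, -1], 0, 1],
    [[-0.5, 0, -1], 0, 1],
    [[-1, 0, -1], 0, 1],
    [[-1, 0, -1], 0, 1],
    [[-1, 0, -1], 0, 1],
    [[-1, 0, -1], 0, 1],
    [[-1, 0, -1], 0, 1],
    [[-1, 0, -0.5], 0, 1],
    [[-1, 0, 0], 0, 1],
    [[-1, 0, 0], 0, 1],
    [[-1, 0, 0], 0, 1],
    [[-1, 0, 0], 0, 1],
    [[-1, 0, 0], 0, 1],
    [[-0.5, 0, 0], 0, 1]
  ]
}}

```text
t: 20.33
ee_pos: [385.1, 81.0, 255.7]
orientation: [2.308, 2.131, -0.0]
ft_force: [-0.4, 0.6, -0.0]
width: 24.2
grasp_force: 29.9
```

>>> {"name": "move_arm", "arguments": {
  "steps": [
    [[0, 0, 0], 1, 1],
    [[0, 0, 0], 1, 1],
    [[0, 0, 0], 1, 1],
    [[0, 0, 0], 1, 1],
    [[0, 0, 0], 1, 1],
    [[0, 0, 0], 1, 1],
    [[0, 0, 0], 1, 1],
    [[0, 0, 0], 1, 1],
    [[0, 0, 0], 1, 1],
    [[0, 0, 0], 1, 1],
    [[0, 0, 0], 1, 1],
    [[0, 0, 0], 1, 1],
    [[0, 0, 0], 1, 1],
    [[0, 0, 0], 1, 1],
    [[0, 0, 0], 1, 1],
    [[0, 0, 0], 1, 1],
    [[0, 0, 0], 1, 1],
    [[0, 0, 0], 0.2, 1],
    [[0, 0, 0], 0, 1],
    [[0, 0, 0], 0, 1]
  ]
}}

```text
t: 22.0
ee_pos: [385.8, 82.9, 255.4]
orientation: [-3.142, 0.011, -0.0]
ft_force: [0.0, 1.4, -0.5]
width: 24.2
grasp_force: 29.9
```

```bash
python3 - <<'E'
from h import *
p,r=pose(); print(p,r.round(3).tolist())
v=cam('wrist'); save(v[0],'w5.png')
for t in ['brown_syringe','brown_pocket','yellow_pocket','blue_pocket','caddy']: print(t,find('wrist',t,22 if 'syr' in t else 15,v))
print('syr',find('wrist','yellow_syringe',p[2]+8,v))
E
```

```text
[385.84915077  82.93916357 255.43152297] [[1.0, -0.007, 0.0], [-0.007, -1.0, 0.0], [0.0, -0.0, -1.0]]
brown_syringe [(0.97, 2701, 'c', [452.1, -84.4], 'LW', 134, 39, 'ang', np.float32(3.6), 'rect', [476.0, 101.0, 42.0, 130.0])]
brown_pocket [(0.62, 9869, 'c', [458.4, -88.8], 'LW', 182, 85, 'ang', np.float32(179.0), 'rect', [480.0, 94.0, 93.0, 168.0])]
yellow_pocket [(0.73, 12743, 'c', [459.8, -4.8], 'LW', 184, 85, 'ang', np.float32(178.4), 'rect', [405.0, 95.0, 86.0, 172.0])]
blue_pocket [(0.66, 11226, 'c', [461.5, 79.0], 'LW', 182, 83, 'ang', np.float32(178.9), 'rect', [329.0, 92.0, 82.0, 170.0])]
caddy [(0.89, 6275, 'c', [458.8, -5.3], 'LW', 291, 196, 'ang', np.float32(88.9), 'rect', [403.0, 91.0, 267.0, 182.0])]
syr [(0.88, 10037, 'c', [384.7, 79.4], 'LW', 155, 38, 'ang', np.float32(174.7), 'rect', [321.0, 246.0, 68.0, 289.0])]
```

View pics/w5.png

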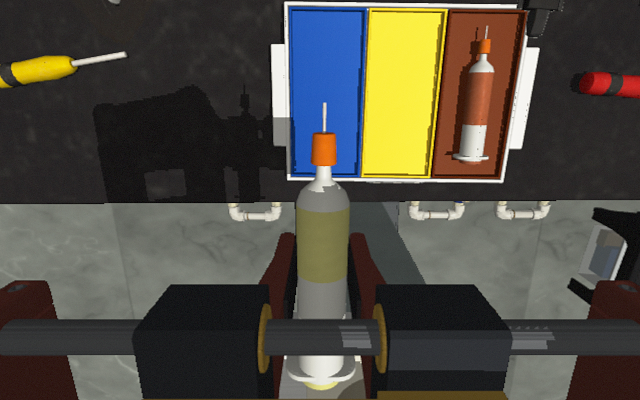

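The brown syringe lies flat inside the brown pocket. The yellow syringe is held straight and now goes to the yellow pocket centre, about (460,-5).

>>> {"name": "move_arm", "arguments": {
  "steps": [
    [[0.7, 0.88, 0], 0, 1],
    [[0.7, 0.88, 0], 0, 1],
    [[0.7, 0.88, 0], 0, 1],
    [[0.69, 0.88, 0], 0, 1],
    [[0, 0, 1], 0, 1],
    [[0, 0, 1], 0, 1],
    [[0, 0, 1], 0, 1],
    [[0, 0, 1], 0, 1],
    [[0, 0, 1], 0, 1],
    [[0, 0, 1], 0, 1],
    [[0, 0, 1], 0, 1],
    [[0, 0, 0.9], 0, 1],
    [[0, 0, 0.6], 0, 1],
    [[0, 0, 0.5], 0, 1],
    [[0, 0, 0.3], 0, 1],
    [[0, 0, 0.2], 0, 1],
    [[0, 0, 0.1], 0, 1],
    [[0, 0, 0], 0, 1]
  ]
}}

```text
t: 23.85
ee_pos: [455.1, -5.7, 15.2]
orientation: [-3.142, 0.015, -0.0]
ft_force: [-0.5, 0.4, -0.5]
width: 24.4
grasp_force: 29.9
```

>>> {"name": "move_arm", "arguments": {
  "steps": [
    [[0, 0, 0], 0, 0.6],
    [[0, 0, 0], 0, 0.6],
    [[0, 0, 0], 0, 0.6],
    [[0, 0, 0], 0, 0.6],
    [[0, 0, -0.3], 0, 0.6],
    [[0, 0, -0.7], 0, 0.6],
    [[0, 0, -1], 0, 0.6],
    [[0, 0, -1], 0, 0.4],
    [[0, 0, -1], 0, 0.4],
    [[0, 0, -1], 0, 0.4],
    [[0, 0, -1], 0, 0.4],
    [[0, 0, -1], 0, 0.4],
    [[0, 0, -1], 0, 0.4],
    [[0, 0, -1], 0, 0.4],
    [[0, 0, -1], 0, 0.4],
    [[0, 0, 0], 0, 0.4]
  ]
}}

```text
t: 25.18
ee_pos: [457.3, -5.7, 270.4]
orientation: [3.141, -0.015, 0.013]
ft_force: [1.4, 1.1, -0.3]
width: 53.4
grasp_force: 0.0
```

>>> {"name": "move_arm", "arguments": {
  "steps": [
    [[0, 0, 0], -1, 0.4],
    [[0, 0, 0], -1, 0.4],
    [[0, 0, 0], -1, 0.4],
    [[0, 0, 0], -1, 0.4],
    [[0, 0, 0], -1, 0.4],
    [[0, 0, 0], -1, 0.4],
    [[0, 0, 0], -1, 0.4],
    [[0, 0, 0], -1, 0.4],
    [[0, 0, 0], -1, 0.4],
    [[0, 0, 0], -1, 0.4],
    [[0, 0, 0], -1, 0.4],
    [[0, 0, 0], -1, 0.4],
    [[0, 0, 0], -1, 0.4],
    [[0, 0, 0], -1, 0.4],
    [[0, 0, 0], -1, 0.4],
    [[0, 0, 0], -1, 0.4],
    [[0, 0, 0], -1, 0.4],
    [[0, 0, 0], -1, 0.4]
  ]
}}

```text
t: 26.68
ee_pos: [454.3, -5.7, 265.0]
orientation: [-2.227, -2.216, 0.001]
ft_force: [-1.6, -0.3, -0.4]
width: 52.4
grasp_force: 0.0
```

>>> {"name": "move_arm", "arguments": {
  "steps": [
    [[1, 0.12, 0], 0, 0.4],
    [[1, 0.12, 0], 0, 0.4],
    [[1, 0.12, 0], 0, 0.4],
    [[1, 0.12, 0], 0, 0.4],
    [[1, 0.12, 0], 0, 0.4],
    [[1, 0.12, 0], 0, 0.4],
    [[1, 0.12, 0], 0, 0.4],
    [[1, 0.12, 0], 0, 0.4],
    [[1, 0.12, 0], 0, 0.4],
    [[1, 0.12, 0], 0, 0.4],
    [[1, 0.12, 0], 0, 0.4],
    [[1, 0.12, 0], 0, 0.4],
    [[1, 0.12, 0], 0, 0.4],
    [[1, 0.12, 0], 0, 0.4],
    [[0, 0, 0], -1, 0.4],
    [[0, 0, 0], -0.6, 0.4],
    [[0, 0, 0], 0, 0.4]
  ]
}}

```text
t: 28.1
ee_pos: [499.5, 344.1, 264.6]
orientation: [-2.069, -2.364, 0.002]
ft_force: [-0.0, -0.7, -0.1]
width: 52.8
grasp_force: 0.0
```

```bash
python3 - <<'E'
from h import *
p,r=pose(); print(p,r.round(3).tolist())
v=cam('wrist'); save(v[0],'w6.png')
print(find('wrist','yellow_driver',13,v))
ys,xs=np.nonzero(cams.cut_out('wrist','yellow_driver')[0]['pixels'])
P=ray(np.c_[xs,ys],*v[1:],13)
t=(P-p)@r[:,0]; s=(P-p)@r[:,1]
for a in range(-60,150,20):
    k=(t>=a)&(t<a+20); 
    if k.any(): print(a,k.sum(),s[k].min().round(1),s[k].max().round(1))
print(t.min(),t.max())
E
```

```text
[499.52490358 344.11750196 264.60197445] [[-0.133, 0.991, -0.001], [0.991, 0.133, -0.001], [-0.001, -0.001, -1.0]]
[(0.94, 1874, 'c', [496.8, 373.9], 'LW', 154, 25, 'ang', np.float32(100.1), 'rect', [317.0, 134.0, 20.0, 135.0])]
-60 28 -0.0 5.0
-40 74 -0.0 5.0
-20 75 -1.2 3.7
0 147 -7.2 9.6
20 326 -10.6 13.1
40 345 -10.6 13.0
60 371 -12.6 11.7
80 401 -12.5 11.5
100 107 -12.3 9.1
-46.881953322421026 107.05921012991249
```

View pics/w6.png

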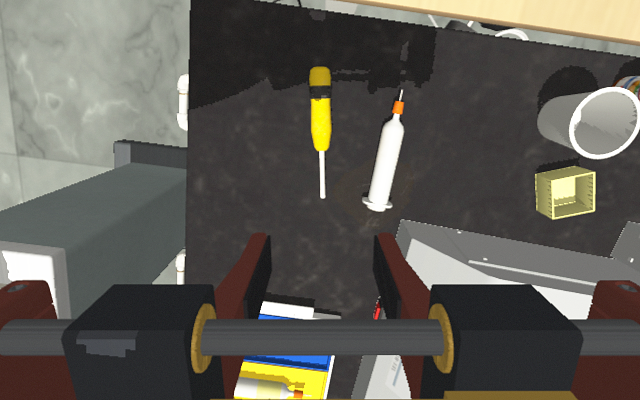

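The driver lies straight ahead of the tool, with its handle from (320,67) to (322,150). The grip point is 58 mm along tool x.

>>> {"name": "move_arm", "arguments": {
  "steps": [
    [[0.8, 0, 0], 0, 0.4],
    [[0.8, 0, 0], 0, 0.4],
    [[0.72, 0.02, 0], 0, 0.4],
    [[0, 0, 0], -0.25, 0.4],
    [[0, 0, 1], 0, 0.4],
    [[0, 0, 1], 0, 0.4],
    [[0, 0, 1], 0, 0.4],
    [[0, 0, 1], 0, 0.4],
    [[0, 0, 1], 0, 0.4],
    [[0, 0, 1], 0, 0.4],
    [[0, 0, 1], 0, 0.4],
    [[0, 0, 1], 0, 0.4],
    [[0, 0, 0.8], 0, 0.4],
    [[0, 0, 0.5], 0, 0.4],
    [[0, 0, 0.5], 0, 0.4],
    [[0, 0, 0.3], 0, 0.4],
    [[0, 0, 0.2], 0, 0.4],
    [[0, 0, 0.1], 0, 0.4],
    [[0, 0, 0], 0, 0.4]
  ]
}}

```text
t: 29.83
ee_pos: [493.4, 401.6, 5.3]
orientation: [2.046, 2.384, 0.001]
ft_force: [-0.8, -0.3, -0.1]
width: 52.6
grasp_force: 0.0
```

>>> {"name": "move_arm", "arguments": {
  "steps": [
    [[0, 0, 0], 0, 1],
    [[0, 0, 0], 0, 1],
    [[0, 0, 0], 0, 1],
    [[0, 0, 0], 0, 1],
    [[0, 0, 0], 0, 1],
    [[0, 0, 0], 0, 1],
    [[0, 0, 0], 0, 1]
  ]
}}

```text
t: 30.42
ee_pos: [493.2, 401.6, 5.6]
orientation: [-2.046, -2.384, -0.0]
ft_force: [-0.5, -1.4, 4.6]
width: 23.8
grasp_force: 30.0
```

>>> {"name": "move_arm", "arguments": {
  "steps": [
    [[0, 0, -0.5], 0, 1],
    [[0, 0, -1], 0, 1],
    [[0, 0, -1], 0, 1],
    [[0, 0, -1], 0, 1],
    [[-0.5, 0, -1], 0, 1],
    [[-1, 0, -1], 0, 1],
    [[-1, 0, -1], 0, 1],
    [[-1, 0, -1], 0, 1],
    [[-1, 0, -1], 0, 1],
    [[-1, 0, -1], 0, 1],
    [[-1, 0, -0.5], 0, 1],
    [[-1, -1, 0], 0, 1],
    [[-1, -1, 0], 0, 1],
    [[-1, -1, 0], 0, 1],
    [[-1, -1, 0], 0, 1],
    [[-1, -0.5, 0], 0, 1],
    [[-0.5, 0, 0], 0, 1]
  ]
}}

```text
t: 31.83
ee_pos: [424.3, 85.6, 255.5]
orientation: [-2.047, -2.383, 0.002]
ft_force: [-0.2, -0.6, -0.1]
width: 23.8
grasp_force: 30.0
```

>>> {"name": "move_arm", "arguments": {
  "steps": [
    [[0, 0, 0], 1, 1],
    [[0, 0, 0], 1, 1],
    [[0, 0, 0], 1, 1],
    [[0, 0, 0], 1, 1],
    [[0, 0, 0], 1, 1],
    [[0, 0, 0], 1, 1],
    [[0, 0, 0], 1, 1],
    [[0, 0, 0], 1, 1],
    [[0, 0, 0], 1, 1],
    [[0, 0, 0], 1, 1],
    [[0, 0, 0], 1, 1],
    [[0, 0, 0], 1, 1],
    [[0, 0, 0], 1, 1],
    [[0, 0, 0], 1, 1],
    [[0, 0, 0], 1, 1],
    [[0, 0, 0], 1, 1],
    [[0, 0, 0], 1, 1],
    [[0, 0, 0], 1, 1],
    [[0, 0, 0], 1, 1],
    [[0, 0, 0], 1, 1]
  ]
}}

```text
t: 33.5
ee_pos: [427.2, 87.8, 255.8]
orientation: [-3.141, 0.042, -0.001]
ft_force: [-0.9, -0.8, -0.9]
width: 24.0
grasp_force: 30.0
```

```bash
python3 - <<'E'
from h import *
p,r=pose(); print(p,r.round(3).tolist())
v=cam('wrist'); save(v[0],'w7.png')
for t in ['brown_syringe','yellow_syringe','blue_pocket','yellow_pocket']: print(t,find('wrist',t,22 if 'syr' in t else 15,v))
print('drv',find('wrist','yellow_driver',p[2]+8,v))
E
```

```text
[427.24172846  87.83942274 255.75594152] [[1.0, -0.027, 0.001], [-0.027, -1.0, 0.0], [0.001, -0.0, -1.0]]
brown_syringe [(0.72, 2653, 'c', [452.2, -84.5], 'LW', 136, 39, 'ang', np.float32(3.0), 'rect', [476.0, 137.0, 37.0, 122.0])]
yellow_syringe [(0.96, 2429, 'c', [458.3, -0.2], 'LW', 147, 38, 'ang', np.float32(2.3), 'rect', [400.0, 133.0, 33.0, 134.0])]
blue_pocket [(0.62, 8897, 'c', [462.0, 78.7], 'LW', 181, 83, 'ang', np.float32(178.8), 'rect', [330.0, 130.0, 75.0, 158.0])]
yellow_pocket [(0.96, 9099, 'c', [459.4, -5.1], 'LW', 183, 84, 'ang', np.float32(179.3), 'rect', [407.0, 129.0, 82.0, 158.0]), (0.66, 2312, 'c', [451.3, -2.5], 'LW', 137, 37, 'ang', np.float32(2.2), 'rect', [402.0, 139.0, 32.0, 122.0])]
drv [(0.64, 7863, 'c', [410.7, 89.4], 'LW', 137, 25, 'ang', np.float32(177.7), 'rect', [320.0, 280.0, 51.0, 239.0])]
```

View pics/w7.png

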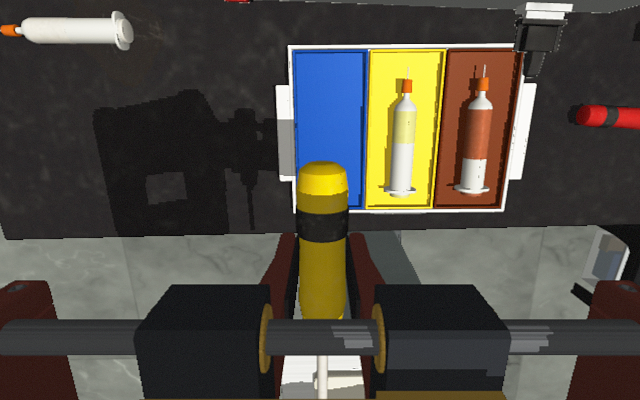

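Both syringes lie flat in their pockets and the driver is held straight. It goes to the blue pocket with the grip point at about (488,79).

>>> {"name": "move_arm", "arguments": {
  "steps": [
    [[0.84, 0.1, 0], 0, 1],
    [[0.8, 0.1, 0], 0, 1],
    [[0.8, 0.1, 0], 0, 1],
    [[0, 0, 1], 0, 1],
    [[0, 0, 1], 0, 1],
    [[0, 0, 1], 0, 1],
    [[0, 0, 1], 0, 1],
    [[0, 0, 1], 0, 1],
    [[0, 0, 1], 0, 1],
    [[0, 0, 1], 0, 1],
    [[0, 0, 0.9], 0, 1],
    [[0, 0, 0.6], 0, 1],
    [[0, 0, 0.5], 0, 1],
    [[0, 0, 0.3], 0, 1],
    [[0, 0, 0.2], 0, 1],
    [[0, 0, 0.1], 0, 1],
    [[0, 0, 0], 0, 1]
  ]
}}

```text
t: 35.22
ee_pos: [488.3, 79.1, 15.2]
orientation: [-3.141, 0.035, 0.0]
ft_force: [-0.4, -0.8, -0.8]
width: 23.5
grasp_force: 30.0
```

>>> {"name": "move_arm", "arguments": {
  "steps": [
    [[0, 0, 0], 0, 0.6],
    [[0, 0, 0], 0, 0.6],
    [[0, 0, 0], 0, 0.6],
    [[0, 0, 0], 0, 0.6],
    [[0, 0, -0.3], 0, 0.6],
    [[0, 0, -0.7], 0, 0.6],
    [[0, 0, -1], 0, 0.6],
    [[0, 0, -1], 0, 0.6],
    [[0, 0, -1], 0, 0.6],
    [[-0.5, 0, -1], 0, 0.6],
    [[-1, 0, -1], 0, 0.6],
    [[-1, 0, -1], 0, 0.6],
    [[-1, 0, -1], 0, 0.6],
    [[-0.5, 0, -1], 0, 0.6],
    [[0, 0, -1], 0, 0.6],
    [[0, 0, 0], 0, 0.6],
    [[0, 0, 0], 0, 0.6]
  ]
}}

```text
t: 36.63
ee_pos: [388.9, 81.5, 266.9]
orientation: [-3.141, 0.035, -0.007]
ft_force: [0.2, -0.1, -1.0]
width: 35.2
grasp_force: 0.0
```

```bash
python3 - <<'E'
from h import *
p,r=pose(); print(p)
v=cam('wrist'); save(v[0],'w8.png')
for t in ['yellow_driver','yellow_syringe','blue_pocket']: print(t,find('wrist',t,22 if 'poc' not in t else 15,v))
E
```

```text
[388.93416643  81.47188093 266.93146178]
yellow_driver [(0.88, 2043, 'c', [463.6, 80.8], 'LW', 153, 24, 'ang', np.float32(178.3), 'rect', [320.0, 95.0, 19.0, 145.0])]
yellow_syringe [(0.59, 2429, 'c', [459.0, -0.2], 'LW', 146, 38, 'ang', np.float32(2.2), 'rect', [394.0, 100.0, 32.0, 135.0])]
blue_pocket [(0.86, 9612, 'c', [461.3, 78.7], 'LW', 181, 82, 'ang', np.float32(178.9), 'rect', [324.0, 96.0, 76.0, 164.0])]
```

View pics/w8.png

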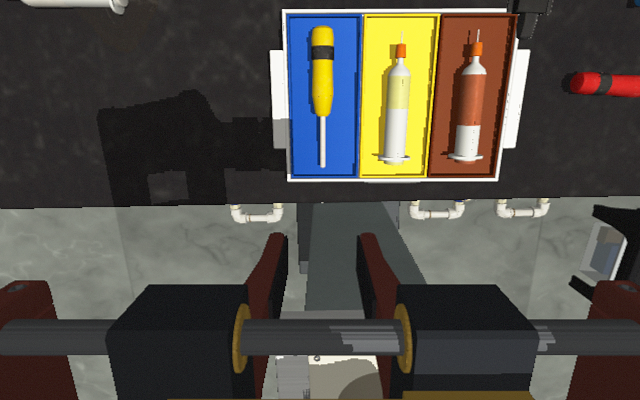

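All three items lie flat inside their pockets: the driver from (322,27) to (322,166) and the syringes at columns 396 and 466. The gripper is clear of everything.

```bash
python3 -c "
from workcell import ctrl
print(ctrl.close_job())"
```

```text
the job is handed in; nothing more can be done
None
```

The caddy is packed and handed in: the brown syringe, the yellow syringe and the yellow screwdriver lie flat in the brown, yellow and blue pockets, and the other three things were left where they lay.

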